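Open the gem scale's spring-loaded draft cover

TASK

Open the gem scale for weighing: press its orange release tab down with a fingertip so that the blue-framed cover springs ajar, take the finger away from the tab, then push the cover over backwards until it rests fully open on its own. Everything is done with the fingertips, nothing needs gripping: do not lift or shove the scale, and leave the tea bowl, the yellow bottle and the tool tin standing where they are.

Things in the scene. Friction and masses are not known exactly. Their poses are not given: they have to be found in the camera images.
- scale: Loose jeweller's gem scale, about 1.6 kg. Origin on the bench under the centre of its weighing chamber; x points from the front (tab) to the back (hinge), y to its left, z up. Base plate x -125 to 75, y -130 to 70 mm, top 15 mm high; white chamber 130 x 130 mm, rim 56 mm high; grey display wing, 40 mm high, at y -69 to -125 mm. Pushes of a few newtons do not move it.
- tab_press (a point): Where to press the orange release tab at the scale's front: on the pad's upper face, 15 mm from its front end, at rest 42 mm above the bench and 110 mm in front of the scale's origin; moves with the tab. Pad 38 mm wide (y), level at rest. An upright catch, 20 mm wide, rises 34 mm behind this point to 27 mm above the pad and tilts up to 10 mm forward as the pad sinks.
- release_tab (a joint): Angle of the release tab (rad), 0 at rest, 0.3 fully pressed. Pressed down at tab_press it sinks about 5 mm (0.13 rad, about 4 N) to free the cover and 10 mm (0.3 rad, about 5.5 N) to its stop; it springs back when let go.
- cover (a joint): Opening angle of the cover (rad): 0 shut and latched, about 0.55 sprung ajar, 1.57 upright, 1.9 fully open on its stop, leaning back. Latched, it stays down until the tab is pressed. Freed, it springs to about 0.55 and rests there; beyond that it is light (about 0.5 N at the edge), falls back to ajar if let go before upright, and on to fully open if let go beyond about 1.7.
- cover_edge (a point): Middle of the cover's front edge, at half its thickness; moves with the cover. The cover is a blue frame with a clear window, 134 mm long (from hinge to front edge), 130 mm wide, 8 mm thick, 0.09 kg. Shut, this point is 60 mm above the bench and 71 mm in front of the scale's origin; ajar at 0.55 rad it is about 131 mm high.
- cover_hinge (a point): Middle of the cover's hinge axis (parallel to the scale's y), 65 mm behind the scale's origin and 60 mm above the bench, 136 mm from cover_edge. Fixed to the scale.
- tea_bowl: Loose white ceramic bowl, 96 mm across the rim, 60 mm high; origin at the centre of its underside. Bystander, stands beside the scale.
- glue_bottle: Loose yellow bottle with a red cap, 46 mm diameter, 115 mm high; origin at the centre of its underside. Bystander, stands beside the scale.
- tool_tin: Loose steel tin, 68 mm diameter, 75 mm high, with three tool handles standing in it to 122 mm; origin at the centre of its underside. Bystander, stands beside the scale.

How it is judged (in metres and radians):
On the way, in this order (a step that is already met when the one before it is completed fails the run):
1. the release tab is pressed down by a finger (value of joint release_tab above 0.12 rad and contact force between the fingers and release_tab above 0.5 N).
2. the tab is let go and the cover stands ajar on its spring, untouched by the fingers (value of joint release_tab below 0.06 rad and value of joint cover between 0.35 and 0.8 rad and contact force between the fingers and cover below 0.1 N), for 0.1 s.
At the end, for the whole second after the job is handed in: The cover rests open beyond 1.75 rad (its stop is at 1.9), still, with the tab back at rest (below 0.06 rad); the scale stands flat within 30 mm of where it started, and the bowl, bottle and tin stand upright within 25 mm of where they started (value of joint cover above 1.75 rad and velocity of joint cover between -0.1 and 0.1 rad/s and value of joint release_tab below 0.06 rad and distance of scale from where it was at the start of the episode below 0.03 m and angle between scale's own z axis and vertical below 0.05 rad and linear speed of scale below 0.02 m/s and distance of each of tea_bowl, glue_bottle, tool_tin from where it was at the start of the episode below 0.025 m and angle between each of tea_bowl, glue_bottle, tool_tin's own z axis and vertical below 0.1 rad); the robot touches nothing.
It fails at once if the scale is lifted or tipped up (height (world z) of scale above 0.012 m or angle between scale's own z axis and vertical above 0.12 rad).
It fails at once if the scale is shoved more than 30 mm (distance of scale from where it was at the start of the episode above 0.03 m).
It fails at once if a bystander is lifted, pushed more than 25 mm or knocked over (distance of any of tea_bowl, glue_bottle, tool_tin from where it was at the start of the episode above 0.025 m or angle between any of tea_bowl, glue_bottle, tool_tin's own z axis and vertical above 0.35 rad).
It also fails if it takes over 42 s, if anything falls off the work surface, if the arm or the gripper's body presses on something with over 40 N, if the wrist force passes 120 N, or if a joint passes its speed limit or range.

ROBOT

A 6-joint arm with a two-finger parallel gripper is mounted at the origin on the work surface. World frame = base frame: x ahead of the robot, y to its left, z up, the work surface at z = 0. Lengths are in m, angles in degrees, forces in N, time in s.
With the tool pointing down it reaches from about 0.275 to 0.75 m from the base axis. Payload 10.2 kg.
Tool frame: the origin (TCP) lies at the very end of the fingers, on their centre line; the grasp point (between the pads) lies 19 mm behind it (env.tcp_to_grasp is the distance from the TCP to the grasp point, in m); z points along the fingers, y is the direction in which the jaws open and shut (so a half turn about z gives the same grasp; the last joint's range is limited). The gripper opens to 88 mm and grips with 3 to 60 N. Pads are 18 mm wide; open, the fingers measure 123 mm over their backs; the gripper's body (75 mm by 187 mm) begins 45 mm behind the grasp point.
Start: joints at [-12.8, 17.928, 85.812, -0, 76.261, -12.8], TCP at [0.525, -0, 0.239] pointing down, gripper open.
Joint ranges: [-168.41, 168.41], [-55.51, 124.54], [10.69, 146.95], [-70.63, 250.63], [1, 178], [-165.06, 165.06]. Speed limits (degrees/s): [136.94, 136.94, 172.46, 180, 180, 180].

INTERFACE

Orientations are given as [roll, pitch, yaw] about the fixed x, y, z axes, in that order (R = Rz(yaw) Ry(pitch) Rx(roll)).
In Python, from bench import env, eyes, models gives the robot as it stands. The module is installed in compiled form; this text tells all that it offers.
- The arm moves only by the tool arm_command, never from a script. Its argument "deltas" is a list of rows, each an object with "delta_pos": the shift along the tool's x, y, z in cm, a list of three; "turn": the turn, a rotation vector about the tool's x, y, z in degrees, a list of three. A call has 1 to 8 rows; each row is the pose to reach, as a shift and turn from the pose commanded when the call began, along the tool's axes at that moment; what a row does not reach only later rows make up. A row lasts 1/8 s, in which the tool goes at most 62.5 mm and 10.7 degrees, less where a joint would pass 70% of its speed; a pose out of reach is approached as far as the arm can. A call with a gripper value outside its range is refused whole. "fingers" is the closure, from 0 (fully open) to 1 (shut), set as the call begins (left out, the last holds). The fingers move at their own pace and stop on an object; "grip_force" is the grip in N (left out, the last holds). Time passes only in rows, so rows that repeat a pose let the fingers close. It gives the time, the measured TCP pose, the force and the opening at its end, in the units of the state.
- env.state(): the state, without advancing time (a new reading comes with each control period).
- eyes.read_camera(name): name is "scene" or "side" or "wrist"; returns the picture (420x560x3 uint8, red, green, blue); there is no depth.
- eyes.camera_model(name): a dict with "fx", "fy", "cx", "cy" (pixels), "pose" (4x4, takes a point from camera to world coordinates). Camera axes: x right, y down, z forward; pixel columns grow to the right and rows downward; lengths in m; the calibration is good to about 2 mm. A picture is of the moment at which its call begins: read the wrist's pose just before it. camera_model takes no time and is no camera call; for the wrist camera it gives the pose at the moment of the call.
- env.sign_off(): hands the job in, once; it reports no verdict.
Trained networks look in the newest picture that a camera, given by its name, has taken for a name from the list of things; names that differ only in an ending like _2 or _b are one class to them, and where a whole thing is asked for, a point or a joint stands for the part that bears it (a point fixed in the world has none). Each returns a list of dicts, best first, with "score" (0 to 1); they miss things now and then, are a little off and sometimes report something else, mostly with a low value. They report only what shows in the picture. A call takes as long as a camera call.
- models.cut_out(camera, label): "region" (420x560 bool, what is visible of it) and "at" ([column, row] in pixels, amid what is visible of it).
The state is a dict: "time": time; "joint_positions": joint angles; "joint_velocities": joint speeds; "joint_efforts": joint torques, N m; "position": TCP position; "ee_rot": TCP orientation; "contact_force": force on the tool from outside, world axes, zero at the start; "wrist_torque": the same for the moment, N m; "width": finger opening in m.
Only numpy, scipy, OpenCV 4.12 (cv2) and the standard library are available. Lean on these libraries where they do the work, as an engineer would, in place of code of your own. Each camera call takes 0.05 s, during which the arm holds its last target. There are 200 camera calls.

## Working session

There is one attempt and no reset: what is moved stays moved. The work goes in short steps, Python scripts to look and compute and a tool call to move; the robot and the scene stay as the last step left them, time stands still between calls to the robot, and variables do not carry over. Pictures are saved under pics/ and viewed, about 8 in all and at most 12, crops included, and the job is handed in when it is done.

Besides the shell and the picture viewer there is one more tool, called after "Request:" by a JSON object that holds its "name" and its "arguments", one argument or row to a line. arm_command: Moves the arm, as the interface text tells. Its arguments: {"type":"object","properties":{"deltas":{"type":"array","items":{"type":"object","properties":{"delta_pos":{"type":"array","items":{"type":"number"}},"turn":{"type":"array","items":{"type":"number"}}}}},"fingers":{"type":"number"},"grip_force":{"type":"number"}},"required":["deltas"]}

```bash
mkdir -p pics
python3 - <<'E'
from bench import env,eyes,models
import cv2,numpy as np
s=env.state();print(s['time'],s['position'],s['ee_rot'],s['width'])
ims=[]
for c in ("scene","side"):
    im=eyes.read_camera(c);cv2.imwrite(f"pics/{c}0.png",im[:,:,::-1]);ims.append(im)
    m=eyes.camera_model(c);print(c,m['fx'],m['cx'],m['cy'],np.round(m['pose'],4).tolist())
    for l in ("tab_press","cover","scale","tea_bowl","glue_bottle","tool_tin"):
        r=models.cut_out(c,l);print(l,[(round(d['score'],2),np.round(d['at']).tolist(),int(d['region'].sum())) for d in r[:2]])
E
```

```text
0.0 [5.24751337e-01 4.71869655e-05 2.38156425e-01] [-1.79927761e+02 -1.65985671e-02  8.99999794e+01] 0.08798533123095198
scene 386.7048685318739 283.2665179536167 204.85628535137346 [[-0.805, 0.3867, -0.4499, 0.9141], [0.5932, 0.5188, -0.6156, 0.4991], [-0.0046, -0.7624, -0.6471, 0.5977], [0.0, 0.0, 0.0, 1.0]]
tab_press [(0.96, [342.0, 251.0], 397)]
cover [(0.96, [300.0, 258.0], 4042)]
scale [(0.71, [303.0, 262.0], 8260), (0.65, [298.0, 258.0], 4068)]
tea_bowl [(0.66, [396.0, 321.0], 2701), (0.32, [270.0, 188.0], 1207)]
glue_bottle [(0.62, [296.0, 347.0], 1306)]
tool_tin [(0.9, [270.0, 186.0], 1245)]
side 473.93027900310113 290.09973671141915 208.21665155627062 [[0.8627, -0.2597, 0.4341, 0.1611], [-0.5054, -0.4085, 0.76, -0.6593], [-0.02, -0.875, -0.4837, 0.4885], [0.0, 0.0, 0.0, 1.0]]
tab_press [(0.77, [241.0, 193.0], 237)]
cover [(0.74, [290.0, 184.0], 1954)]
scale [(0.84, [276.0, 199.0], 5707)]
tea_bowl [(0.66, [228.0, 166.0], 989), (0.25, [290.0, 181.0], 1911)]
glue_bottle [(0.61, [299.0, 149.0], 584)]
tool_tin [(0.79, [307.0, 246.0], 2439), (0.53, [287.0, 181.0], 1913)]
```

View pics/scene0.png

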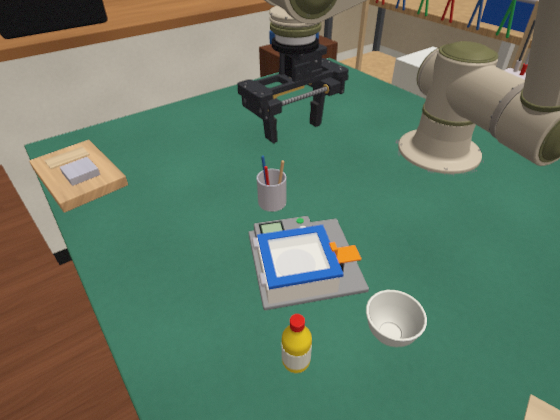

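View pics/side0.png

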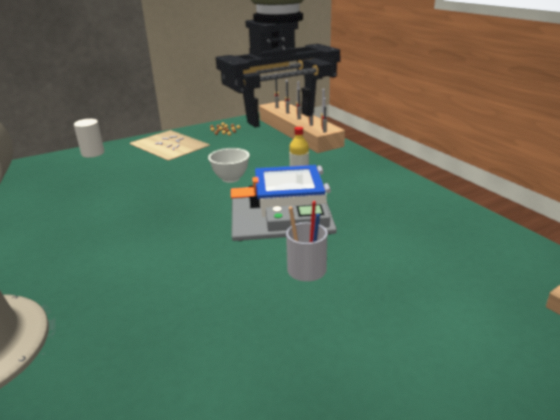

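The scene view shows the cover centred at about (300,258) and the orange tab at (347,254), on the side facing the robot. The bowl is at (396,320), the bottle at (297,345) and the tin at (272,188). The side view agrees, so I'll fit the scale's pose to the cover silhouette in both views.

```bash
cat > h.py <<'E'
from bench import env,eyes,models
import cv2,numpy as np
from scipy.optimize import minimize
def proj(c,P,m=None):
    m=m or eyes.camera_model(c);T=np.linalg.inv(m['pose']);q=np.atleast_2d(P)@T[:3,:3].T+T[:3,3]
    return np.c_[m['fx']*q[:,0]/q[:,2]+m['cx'],m['fy']*q[:,1]/q[:,2]+m['cy']]
def ray(c,uv,z,m=None):
    m=m or eyes.camera_model(c);d=m['pose'][:3,:3]@[(uv[0]-m['cx'])/m['fx'],(uv[1]-m['cy'])/m['fy'],1];o=m['pose'][:3,3]
    return o+d*(z-o[2])/d[2]
def toworld(p,P):
    x,y,a=p;P=np.atleast_2d(P);c,s=np.cos(a),np.sin(a);return P@np.array([[c,-s,0],[s,c,0],[0,0,1]]).T+[x,y,0]
def coverbox(th):
    B=np.array([[r,y,n] for r in (.002,.136) for y in (-.065,.065) for n in (-.004,.004)])
    c,s=np.cos(th),np.sin(th)
    return np.c_[.065-B[:,0]*c+B[:,2]*s,B[:,1],.06+B[:,0]*s+B[:,2]*c]
def hullmask(uv,k=4):
    M=np.zeros((420*k,560*k),np.uint8);cv2.fillConvexPoly(M,cv2.convexHull(np.round((uv+.5)*k-.5).astype(np.int32)),1);return M
E
python3 - <<'E'
from h import *
H={};mm={}
for c in ("scene","side"):
    mm[c]=eyes.camera_model(c);im=eyes.read_camera(c)
    r=models.cut_out(c,"cover")[0]['region']
    hsv=cv2.cvtColor(im,cv2.COLOR_RGB2HSV);b=(hsv[...,0]>100)&(hsv[...,0]<130)&(hsv[...,1]>120)&cv2.dilate(r.astype(np.uint8),np.ones((7,7))).astype(bool)
    pts=np.argwhere(b)[:,::-1].astype(float);H[c]=(hullmask(np.vstack([pts+d for d in ([-.5,-.5],[.5,.5],[-.5,.5],[.5,-.5])])),hullmask(pts))
    o=(hsv[...,0]<15)&(hsv[...,1]>200)&(hsv[...,2]>180);o[:, :]&=cv2.dilate(models.cut_out(c,"tab_press")[0]['region'].astype(np.uint8),np.ones((5,5))).astype(bool)
    y,x=np.nonzero(o);print(c,"orange",x.min(),x.max(),y.min(),y.max(),ray(c,(x.mean(),y.mean()),.042))
def iou(p,cs):
    f=0
    for c in cs:
        A=hullmask(proj(c,toworld(p,coverbox(0)),mm[c]));f-=(A&H[c][0]).sum()/(A|H[c][0]).sum()
    return f
x0=ray("scene",(300,258),.06);t=ray("scene",(349,254),.042);d=x0-t
p0=[x0[0],x0[1],np.arctan2(d[1],d[0])];print(p0)
for cs in (["scene","side"],["scene"],["side"]):
    r=minimize(iou,p0,args=(cs,),method="Nelder-Mead",options=dict(initial_simplex=[p0]+[np.add(p0,v) for v in ([.02,0,0],[0,.02,0],[0,0,.15])],xatol=1e-5,fatol=1e-5))
    print(cs,r.x,np.degrees(r.x[2]),r.fun/len(cs));
    if len(cs)==2:p=r.x
np.save("pose.npy",p)
print("tab",toworld(p,[-.11,0,.042]),"edge",toworld(p,[-.071,0,.06]),"hinge",toworld(p,[.065,0,.06]))
for l,z in (("tea_bowl",.03),("glue_bottle",.055),("tool_tin",.05)):
    for c in mm:
        for d in models.cut_out(c,l)[:1]:print(l,c,ray(c,d['at'],z).round(3))
for c in mm:
    im=eyes.read_camera(c)[:,:,::-1].copy();im=cv2.resize(im,None,fx=4,fy=4)
    for q in proj(c,toworld(p,np.vstack([coverbox(0),[-.11,0,.042],[-.125,.019,.042],[-.125,-.019,.042],[-.125,-.13,.015],[-.125,.07,.015],[.075,.07,.015]]))):cv2.circle(im,tuple(np.int32((q+.5)*4)),4,(255,0,255),-1)
    u=np.int32(proj(c,toworld(p,[-.02,0,.04]))[0]*4);cv2.imwrite(f"pics/fit_{c}.png",im[u[1]-300:u[1]+300,u[0]-300:u[0]+300])
a=[cv2.imread(f"pics/fit_{c}.png") for c in mm];cv2.imwrite("pics/fit.png",cv2.resize(np.hstack(a),(800,400)))
E
```

```text
scene orange 335 355 250 262 [0.53012395 0.16053753 0.042     ]Traceback (most recent call last):
  File "<stdin>", line 9, in <module>
    return umr_minimum(a, axis, None, out, keepdims, initial, where)
ValueError: zero-size array to reduction operation minimum which has no identity
```

```bash
cat > fit.py <<'E'
from h import *
H={};mm={}
for c in ("scene","side"):
    mm[c]=eyes.camera_model(c);im=eyes.read_camera(c)
    r=models.cut_out(c,"cover")[0]['region']
    hsv=cv2.cvtColor(im,cv2.COLOR_RGB2HSV);b=(hsv[...,0]>100)&(hsv[...,0]<130)&(hsv[...,1]>120)&cv2.dilate(r.astype(np.uint8),np.ones((7,7))).astype(bool)
    pts=np.argwhere(b)[:,::-1].astype(float);print(c,len(pts))
    H[c]=hullmask(np.vstack([pts+d for d in ([-.5,-.5],[.5,.5],[-.5,.5],[.5,-.5])]))
def iou(p,cs):
    f=0
    for c in cs:
        A=hullmask(proj(c,toworld(p,coverbox(0)),mm[c]));f-=(A&H[c]).sum()/(A|H[c]).sum()
    return f
x0=ray("scene",(300,258),.06);t=ray("scene",(349,254),.042);d=x0-t
p0=[x0[0],x0[1],np.arctan2(d[1],d[0])];print(p0)
for cs in (["scene","side"],["scene"],["side"]):
    r=minimize(iou,p0,args=(cs,),method="Nelder-Mead",options=dict(initial_simplex=[p0]+[np.add(p0,v) for v in ([.02,0,0],[0,.02,0],[0,0,.15])],xatol=1e-5,fatol=1e-5))
    print(cs,r.x,np.degrees(r.x[2]),r.fun/len(cs));
    if len(cs)==2:p=r.x
np.save("pose.npy",p)
print("tab",toworld(p,[-.11,0,.042]),"edge",toworld(p,[-.071,0,.06]),"hinge",toworld(p,[.065,0,.06]))
for l,z in (("tea_bowl",.03),("glue_bottle",.055),("tool_tin",.05)):
    for c in mm:
        for d in models.cut_out(c,l)[:1]:print(l,c,ray(c,d['at'],z).round(3))
a=[]
for c in mm:
    im=cv2.resize(eyes.read_camera(c)[:,:,::-1],None,fx=4,fy=4)
    for q in proj(c,toworld(p,np.vstack([coverbox(0),[-.11,0,.042],[-.125,.019,.042],[-.125,-.019,.042],[-.125,-.13,.015],[-.125,.07,.015],[.075,.07,.015]]))):cv2.circle(im,tuple(np.int32((q+.5)*4)),4,(255,0,255),-1)
    u=np.int32(proj(c,toworld(p,[-.02,0,.04]))[0]*4);a.append(im[u[1]-300:u[1]+300,u[0]-300:u[0]+300])
cv2.imwrite("pics/fit.png",cv2.resize(np.hstack(a),(800,400)))
E
python3 fit.py
```

```text
scene 1849
side 911
[np.float64(0.605568017760037), np.float64(0.12825625004622376), np.float64(-0.3701334682689948)]
['scene', 'side'] [ 0.60654586  0.1169877  -0.41479082] -23.76576359834738 -0.9602183590437345
['scene'] [ 0.60716345  0.11669923 -0.42371876] -24.277296842411754 -0.9805811996907545
['side'] [ 0.60666985  0.11959436 -0.42404789] -24.296154526852757 -0.950150651830196
tab [[0.50587379 0.16131753 0.042     ]] edge [[0.54156662 0.14560059 0.06      ]] hinge [[0.6660339 0.0907928 0.06     ]]
tea_bowl scene [0.587 0.121 0.03 ]
tea_bowl side [0.567 0.332 0.03 ]
glue_bottle scene [0.715 0.258 0.055]
glue_bottle side [0.724 0.272 0.055]
tool_tin scene [ 0.525 -0.089  0.05 ]
tool_tin side [ 0.508 -0.103  0.05 ]
```

View pics/fit.png

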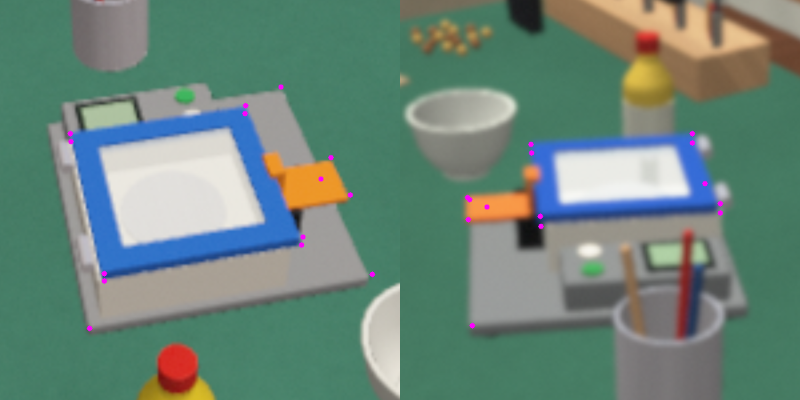

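The fit is good: overlap is 0.96 and the single-view fits agree to 3 mm and 0.5°. I'll use x 0.607, y 0.1175, yaw -24.1°. One tool attitude will do for both the press and the push: fingers shut, jaw axis along the scale's y, tilted 30° so the body leans away from the cover.

```bash
cat > plan.py <<'E'
from h import *
from scipy.spatial.transform import Rotation as Ro
P=(.607,.1175,np.radians(-24.1));t=np.radians(30)
Rs=Ro.from_euler('z',P[2]).as_matrix()
RT=Rs@np.array([[-np.cos(t),0,np.sin(t)],[0,1,0],[-np.sin(t),0,-np.cos(t)]])
def cur():
    s=env.state();return s,np.array(s['position']),Ro.from_euler('xyz',s['ee_rot'],degrees=True).as_matrix()
def rows(pts):  # scale-frame TCP points (mm) -> tool-frame cm and turn
    s,p,R=cur()
    print('t',round(s['time'],2),'scale-frame tcp mm',((p-[P[0],P[1],0])@Rs*1e3).round(1),'F',np.round(s['contact_force'],2),'turn',Ro.from_matrix(R.T@RT).as_rotvec(degrees=True).round(2))
    for q in pts: print(q,((toworld(P,np.array(q)/1e3)[0]-p)@R*100).round(2).tolist())
def arc(th):
    n=np.array([np.sin(th),0,np.cos(th)]);u=np.array([-np.cos(th),0,np.sin(th)]);h=np.array([65,0,60.]);l=np.array([np.cos(t),0,np.sin(t)])
    if th<np.pi/3: return (h+136*u-4*n+30*np.array([np.sin(t),0,-np.cos(t)])-9*l).round(1).tolist()
    return (h+106*u-4*n-9*l).round(1).tolist()
E
python3 -c "
from plan import *
rows([[-104,0,110]]);print([arc(x) for x in (.55,.8,1.05,1.3,1.55,1.8)])"
```

```text
t 1.6 scale-frame tcp mm [ -26.9 -140.8  238.7] F [ 0.37 -0.62  0.4 ] turn [-17.24 -26.59 -64.32]
[-104, 0, 110] [16.0, -1.29, 12.87]
[[-45.8, 0.0, 97.2], [-25.4, 0.0, 124.3], [1.0, 0.0, 145.5], [25.0, 0.0, 156.6], [51.0, 0.0, 161.4], [77.4, 0.0, 159.6]]
```

Request:
{"name": "arm_command", "arguments": {
  "deltas": [
    {"delta_pos": [3, -0.2, 1], "turn": [-2.2, -3.3, -8]},
    {"delta_pos": [6, -0.4, 2], "turn": [-4.3, -6.6, -16]},
    {"delta_pos": [9, -0.7, 4], "turn": [-6.5, -10, -24.1]},
    {"delta_pos": [12, -1, 6], "turn": [-8.6, -13.3, -32.2]},
    {"delta_pos": [14, -1.1, 8], "turn": [-10.8, -16.6, -40.2]},
    {"delta_pos": [16, -1.3, 10], "turn": [-12.9, -19.9, -48.2]},
    {"delta_pos": [16, -1.3, 12], "turn": [-15.1, -23.3, -56.3]},
    {"delta_pos": [16, -1.3, 12.9], "turn": [-17.2, -26.6, -64.3]}
  ],
  "fingers": 1,
  "grip_force": 10
}}

```text
time: 2.6
position: [0.5115, 0.1605, 0.1087]
ee_rot: [-179.8, 30.0, 156.3]
contact_force: [0.8, -0.1, -0.4]
width: 0.01
```

Request:
{"name": "arm_command", "arguments": {
  "deltas": [
    {"delta_pos": [0, 0, 0], "turn": [0, 0, 0]},
    {"delta_pos": [0, 0, 0], "turn": [0, 0, 0]},
    {"delta_pos": [0, 0, 0], "turn": [0, 0, 0]}
  ]
}}

```text
time: 2.98
position: [0.5127, 0.1599, 0.1105]
ee_rot: [179.9, 30.0, 155.7]
contact_force: [-0.5, -0.5, 0.1]
width: 0.0004
```

Run:
```python
from plan import *
print(env.state()['width'],np.round(env.state()['joint_positions'],1))
rows([[-104,0,60],[-104,0,48],[-104,0,37]])
im=cv2.resize(np.hstack([eyes.read_camera(c)[:,:,::-1] for c in ("scene","side")])[60:360],None,fx=.7,fy=.7)
w=eyes.read_camera("wrist")[:,:,::-1]
cv2.imwrite("pics/a.png",np.vstack([im,np.pad(cv2.resize(w,(480,360)),((0,0),(0,im.shape[1]-480),(0,0)))]))
```

```text
0.000357583617285922 [ 12.9  21.  109.1 -36.7  30.3 -24. ]
t 2.98 scale-frame tcp mm [-103.4    0.2  110.5] F [-0.55 -0.5   0.11] turn [-0.02  0.03 -0.14]
[-104, 0, 60] [2.57, -0.03, 4.34]
[-104, 0, 48] [3.17, -0.03, 5.38]
[-104, 0, 37] [3.72, -0.03, 6.33]
```

View pics/a.png

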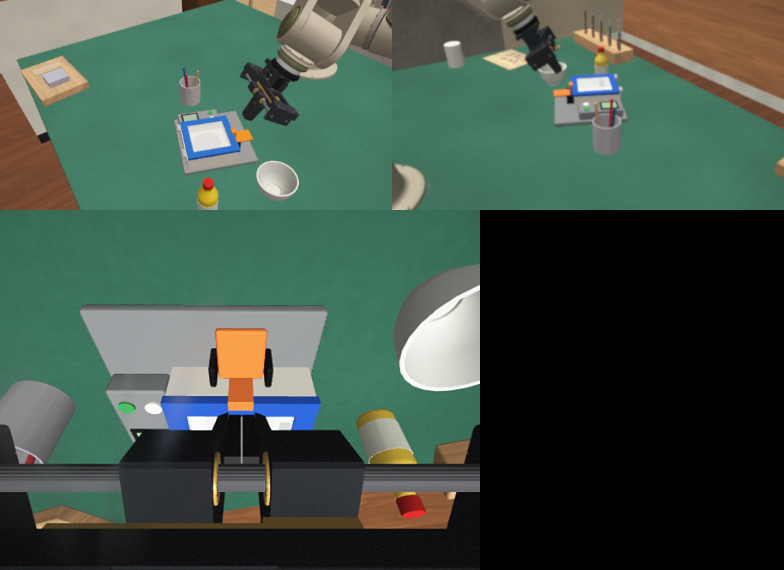

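The wrist view shows the orange pad centred on the finger line at column 241 of 480, and the fingers are shut. Next I check the projections of the tab and the fingertip numerically.

Run:
```python
from plan import *
w=eyes.camera_model("wrist");m=eyes.read_camera("wrist")
hsv=cv2.cvtColor(m,cv2.COLOR_RGB2HSV);o=(hsv[...,0]<16)&(hsv[...,1]>150)&(hsv[...,2]>215)
n,L,S,C=cv2.connectedComponentsWithStats(o.astype(np.uint8));i=1+S[1:,4].argmax();print("orange",S[i],C[i])
print(proj("wrist",toworld(P,[[-.125,.019,.042],[-.125,-.019,.042],[-.11,0,.042]]),w).round(1).tolist())
s,p,R=cur();print("tcp",[(c,proj(c,p).round(0).tolist()) for c in ("scene","side","wrist")])
```

```text
orange [ 252  140   59   57 2966] [281.07956844 167.63654754]
[[311.9, 143.2], [250.5, 143.2], [281.2, 162.1]]
tcp [('scene', [[352.0, 227.0]]), ('side', [[239.0, 161.0]]), ('wrist', [[281.0, 256.0]])]
```

Request:
{"name": "arm_command", "arguments": {
  "deltas": [
    {"delta_pos": [0.9, 0, 1.45], "turn": [0, 0, 0]},
    {"delta_pos": [1.8, 0, 2.9], "turn": [0, 0, 0]},
    {"delta_pos": [2.57, 0, 4.34], "turn": [0, 0, 0]},
    {"delta_pos": [2.9, 0, 4.9], "turn": [0, 0, 0]},
    {"delta_pos": [3.17, 0, 5.4], "turn": [0, 0, 0]},
    {"delta_pos": [3.4, 0, 5.8], "turn": [0, 0, 0]},
    {"delta_pos": [3.65, 0, 6.2], "turn": [0, 0, 0]},
    {"delta_pos": [3.65, 0, 6.2], "turn": [0, 0, 0]}
  ]
}}

```text
time: 4.18
position: [0.5116, 0.1603, 0.0379]
ee_rot: [-180.0, 30.0, 155.9]
contact_force: [-0.5, 1.2, 4.0]
width: 0.0002
```

Run:
```python
from plan import *
rows([[-104,0,37],[-112,0,60],[-125,0,75],[-125,0,110]])
im=np.hstack([cv2.resize(eyes.read_camera(c)[y:y+200,x:x+200,::-1],(400,400)) for c,x,y in (("scene",220,130),("side",180,80))])
cv2.imwrite("pics/b.png",im)
```

```text
t 4.17 scale-frame tcp mm [-1.045e+02  1.000e-01  3.790e+01] F [-0.46  1.16  4.02] turn [-0.02  0.02 -0.01]
[-104, 0, 37] [0.0, -0.01, 0.11]
[-112, 0, 60] [-0.46, -0.01, -2.29]
[-125, 0, 75] [-0.08, -0.01, -4.24]
[-125, 0, 110] [-1.83, -0.01, -7.27]
```

View pics/b.png

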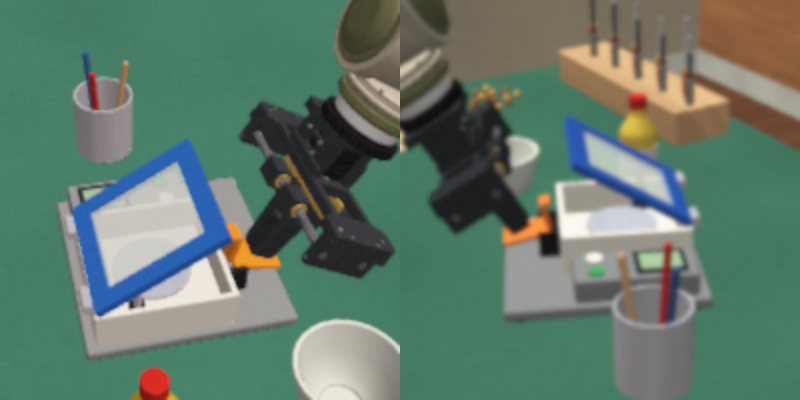

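The cover has sprung ajar; in the scene crop its front edge stands well above the chamber. Next I back off the tab and hold so that step 2 registers.

Request:
{"name": "arm_command", "arguments": {
  "deltas": [
    {"delta_pos": [-0.2, 0, -1.1], "turn": [0, 0, 0]},
    {"delta_pos": [-0.46, 0, -2.3], "turn": [0, 0, 0]},
    {"delta_pos": [-0.1, 0, -4.2], "turn": [0, 0, 0]},
    {"delta_pos": [-0.1, 0, -4.2], "turn": [0, 0, 0]},
    {"delta_pos": [-0.1, 0, -4.2], "turn": [0, 0, 0]}
  ]
}}

```text
time: 4.9
position: [0.4932, 0.1683, 0.0742]
ee_rot: [-180.0, 30.0, 155.9]
contact_force: [-0.5, -0.8, -0.1]
width: 0.0004
```

Run:
```python
from plan import *
rows([[-112,0,95],[-85,0,95],[-60,0,95]]+[arc(x) for x in (.55,.7,.85,1.05,1.2)])
im=np.hstack([cv2.resize(eyes.read_camera(c)[y:y+200,x:x+200,::-1],(400,400)) for c,x,y in (("scene",220,130),("side",180,80))])
# predicted cover corners at .55 and tab at rest
for k,(c,x,y) in enumerate((("scene",220,130),("side",180,80))):
    for q in proj(c,toworld(P,coverbox(.55))):cv2.circle(im,tuple(np.int32((q-[x,y])*2+[400*k,0])),2,(255,0,255),-1)
cv2.imwrite("pics/c.png",im)
```

```text
t 4.9 scale-frame tcp mm [-1.246e+02 -1.000e-01  7.420e+01] F [-0.49 -0.77 -0.12] turn [-0.05 -0.02 -0.01]
[-112, 0, 95] [-2.13, 0.01, -1.17]
[-85, 0, 95] [-4.47, 0.01, 0.18]
[-60, 0, 95] [-6.64, 0.01, 1.43]
[-45.8, 0.0, 97.2] [-7.98, 0.01, 1.95]
[-34.4, 0.0, 114.1] [-9.81, 0.01, 1.06]
[-20.6, 0.0, 129.1] [-11.75, 0.01, 0.45]
[1.0, 0.0, 145.5] [-14.44, 0.01, 0.1]
[15.1, 0.0, 152.8] [-16.03, 0.01, 0.18]
```

View pics/c.png

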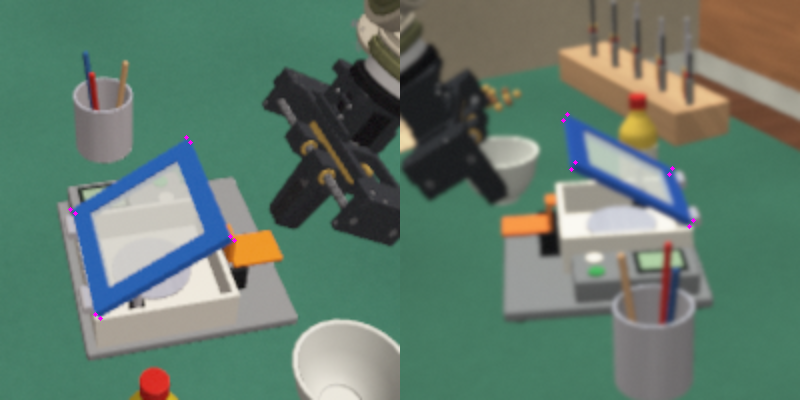

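The cover stands at the predicted 0.55 rad (the dots match its corners), the tab is back up, and the finger is clear of both. Now the backward push, starting slowly.

Request:
{"name": "arm_command", "arguments": {
  "deltas": [
    {"delta_pos": [-2.1, 0, -1.2], "turn": [0, 0, 0]},
    {"delta_pos": [-4.5, 0, 0.2], "turn": [0, 0, 0]},
    {"delta_pos": [-6.6, 0, 1.4], "turn": [0, 0, 0]},
    {"delta_pos": [-8.0, 0, 1.9], "turn": [0, 0, 0]},
    {"delta_pos": [-9.0, 0, 1.5], "turn": [0, 0, 0]},
    {"delta_pos": [-9.8, 0, 1.1], "turn": [0, 0, 0]},
    {"delta_pos": [-10.8, 0, 0.75], "turn": [0, 0, 0]},
    {"delta_pos": [-11.75, 0, 0.45], "turn": [0, 0, 0]}
  ]
}}

```text
time: 6.0
position: [0.5884, 0.1258, 0.1299]
ee_rot: [-180.0, 30.0, 155.9]
contact_force: [-1.5, 0.4, -0.7]
width: 0.0001
```

Run:
```python
from plan import *
rows([arc(x) for x in (.85,1.0,1.15,1.3,1.45,1.6,1.7,1.8,1.85)])
print(np.round(env.state()['joint_positions'],1))
im=np.hstack([cv2.resize(eyes.read_camera(c)[y:y+200,x:x+200,::-1],(400,400)) for c,x,y in (("scene",220,110),("side",180,60))])
cv2.imwrite("pics/d.png",im)
```

```text
t 6.0 scale-frame tcp mm [-20.4  -0.  129.9] F [-1.49  0.38 -0.69] turn [-0.03 -0.01 -0.01]
[-20.6, 0.0, 129.1] [0.06, 0.0, 0.06]
[-4.6, 0.0, 141.8] [-1.96, 0.0, -0.24]
[10.3, 0.0, 150.6] [-3.69, 0.0, -0.25]
[25.0, 0.0, 156.6] [-5.27, 0.0, -0.04]
[40.5, 0.0, 160.2] [-6.79, 0.0, 0.42]
[56.3, 0.0, 161.6] [-8.23, 0.0, 1.09]
[66.9, 0.0, 161.1] [-9.12, 0.0, 1.67]
[77.4, 0.0, 159.6] [-9.96, 0.0, 2.32]
[82.6, 0.0, 158.5] [-10.35, 0.0, 2.68]
[  7.1  25.   98.9 -28.4  33.1 -37.9]
```

View pics/d.png

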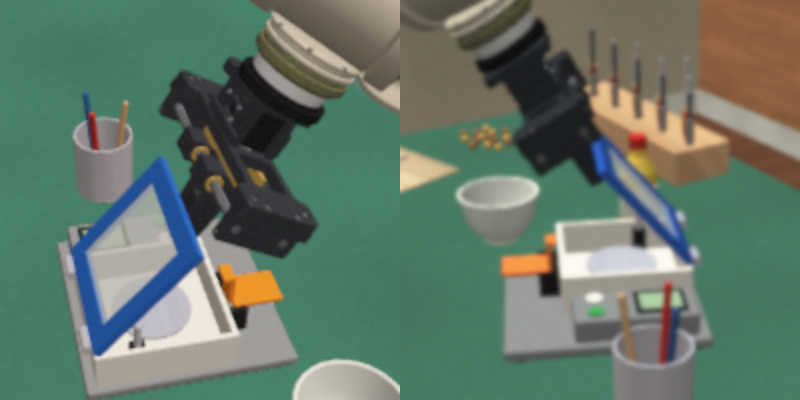

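The cover is riding on the finger at about 0.85 rad and the scale has not moved. I continue along the arc.

Request:
{"name": "arm_command", "arguments": {
  "deltas": [
    {"delta_pos": [-1.0, 0, -0.15], "turn": [0, 0, 0]},
    {"delta_pos": [-2.0, 0, -0.25], "turn": [0, 0, 0]},
    {"delta_pos": [-2.9, 0, -0.25], "turn": [0, 0, 0]},
    {"delta_pos": [-3.7, 0, -0.25], "turn": [0, 0, 0]},
    {"delta_pos": [-4.5, 0, -0.15], "turn": [0, 0, 0]},
    {"delta_pos": [-5.3, 0, 0], "turn": [0, 0, 0]},
    {"delta_pos": [-6.0, 0, 0.2], "turn": [0, 0, 0]},
    {"delta_pos": [-6.8, 0, 0.4], "turn": [0, 0, 0]}
  ]
}}

```text
time: 7.1
position: [0.644, 0.1009, 0.16]
ee_rot: [-180.0, 30.0, 155.9]
contact_force: [-0.2, -0.2, -0.4]
width: 0.0005
```

Run:
```python
from plan import *
rows([arc(x) for x in (1.45,1.6,1.7,1.8,1.85)]);print(np.round(env.state()['joint_positions'],1))
im=np.hstack([cv2.resize(eyes.read_camera(c)[y:y+200,x:x+200,::-1],(400,400)) for c,x,y in (("scene",220,110),("side",180,60))])
for k,(c,x,y) in enumerate((("scene",220,110),("side",180,60))):
    for q in proj(c,toworld(P,coverbox(1.45))):cv2.circle(im,tuple(np.int32((q-[x,y])*2+[400*k,0])),2,(255,0,255),-1)
cv2.imwrite("pics/e.png",im)
```

```text
t 7.1 scale-frame tcp mm [ 4.05e+01 -1.00e-01  1.60e+02] F [-0.21 -0.23 -0.37] turn [-0.04 -0.02 -0.  ]
[40.5, 0.0, 160.2] [-0.01, 0.01, -0.02]
[56.3, 0.0, 161.6] [-1.44, 0.01, 0.65]
[66.9, 0.0, 161.1] [-2.34, 0.01, 1.22]
[77.4, 0.0, 159.6] [-3.17, 0.01, 1.88]
[82.6, 0.0, 158.5] [-3.57, 0.01, 2.23]
[  3.8  27.6  89.4 -22.3  38.1 -47.5]
```

View pics/e.png

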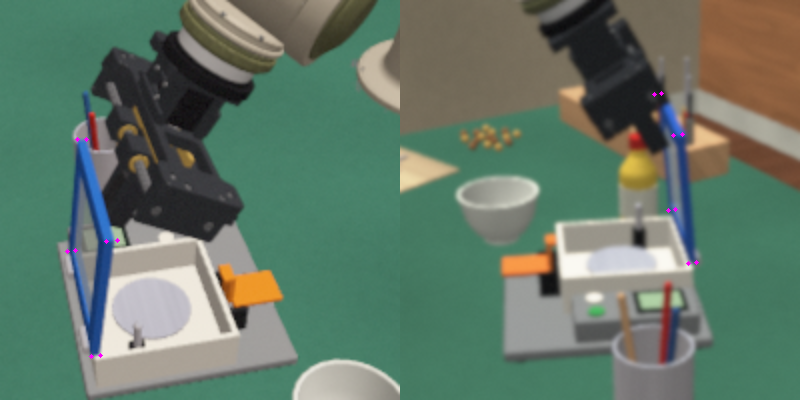

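The cover is almost upright, matching the 1.45 rad overlay. I push on slowly to about 1.82 rad and hold.

Request:
{"name": "arm_command", "arguments": {
  "deltas": [
    {"delta_pos": [-0.7, 0, 0.3], "turn": [0, 0, 0]},
    {"delta_pos": [-1.4, 0, 0.65], "turn": [0, 0, 0]},
    {"delta_pos": [-1.9, 0, 0.95], "turn": [0, 0, 0]},
    {"delta_pos": [-2.35, 0, 1.2], "turn": [0, 0, 0]},
    {"delta_pos": [-2.75, 0, 1.55], "turn": [0, 0, 0]},
    {"delta_pos": [-3.2, 0, 1.9], "turn": [0, 0, 0]},
    {"delta_pos": [-3.4, 0, 2.0], "turn": [0, 0, 0]},
    {"delta_pos": [-3.4, 0, 2.0], "turn": [0, 0, 0]}
  ]
}}

```text
time: 8.2
position: [0.6797, 0.0849, 0.1596]
ee_rot: [-180.0, 30.0, 155.9]
contact_force: [-1.1, 0.5, -0.4]
width: 0.0003
```

Request:
{"name": "arm_command", "arguments": {
  "deltas": [
    {"delta_pos": [0.5, 0, -0.5], "turn": [0, 0, 0]},
    {"delta_pos": [1.5, 0, -1.5], "turn": [0, 0, 0]},
    {"delta_pos": [3, 0, -3], "turn": [0, 0, 0]},
    {"delta_pos": [5, 0, -6], "turn": [0, 0, 0]},
    {"delta_pos": [7, 0, -9], "turn": [0, 0, 0]},
    {"delta_pos": [9, 0, -11], "turn": [0, 0, 0]},
    {"delta_pos": [9, 0, -11], "turn": [0, 0, 0]},
    {"delta_pos": [9, 0, -11], "turn": [0, 0, 0]}
  ]
}}

```text
time: 9.2
position: [0.5584, 0.1392, 0.21]
ee_rot: [-180.0, 30.0, 155.9]
contact_force: [-0.4, 1.4, -0.1]
width: 0.0007
```

Run:
```python
from plan import *
rows([])
V=(("scene",210,120),("side",180,70))
a=[]
for c,x,y in V:
    m=eyes.read_camera(c)[:,:,::-1].copy()
    a.append(cv2.resize(m[y:y+240,x:x+240],(400,400)))
im=np.hstack(a);k=400/240
for j,(c,x,y) in enumerate(V):
    for q in np.vstack([proj(c,toworld(P,coverbox(1.9))),proj(c,toworld(P,[[-.125,.019,.042],[-.125,-.019,.042],[-.125,.07,.015],[-.125,-.13,.015]]))]):cv2.circle(im,tuple(np.int32((q-[x,y])*k+[400*j,0])),2,(255,0,255),-1)
cv2.imwrite("pics/f.png",im)
```

```text
t 9.2 scale-frame tcp mm [-53.2   0.  210. ] F [-0.4   1.41 -0.06] turn [-0.03  0.01 -0.01]
```

View pics/f.png

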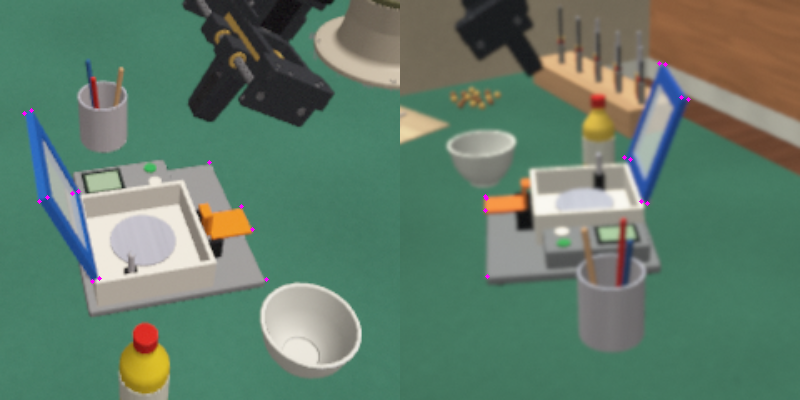

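The cover lies open on its stop, and its corners match the 1.9 rad overlay. The tab is level at rest, the scale is where it was fitted, the bystanders are standing, and the gripper is clear. I'm handing in.

```bash
python3 -c "
from bench import env
print(env.sign_off())"
```

```text
the job is handed in; nothing more can be done
None
```

The gem scale is open for weighing and the job is handed in; the sign-off gives no verdict. I pressed the orange tab with the shut fingertips (about 4 N), and the cover sprang ajar. I then backed off until the tab had returned, and pushed the cover over backwards along its arc. It took about 9 s of the 42 s allowed.

Last checks in the final pictures, judged by overlay because the joint angles can't be read directly:
- **Cover:** its corners match the predicted 1.9 rad position on its stop, with no finger touching it. While ajar it had matched 0.55 rad.
- **Tab:** level and back at rest.
- **Scale:** its front corners and tab still match the pose I fitted at the start.
- **Bowl, bottle and tin:** all upright and apparently where they were, judged by eye and not measured again.
- **Gripper:** withdrawn and clear of everything.

Two measurements disagreed. The detector's first scene reading for the tea bowl fell on the scale, so I used the side view and the picture for its position. The wrist view put the tab's front edge about 2 mm off the fitted pose, which was small enough to ignore.

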